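# Find the focus block with the right guide clearance by feeler drag

### The job

Three look-alike microscope focus blocks stand on the service plate: in one the guide strips are so tight that the feeler blade will not go in, in one they are slack so the blade drops in with no drag and flops over, and in one the clearance is right, so the blade slides in with a light, even drag and stands up by itself. Take the sprung feeler out of its wooden holder, try it in the slots by feel without forcing it (its spring must not be pushed in more than about two thirds of its travel), and leave it standing upright, let go and fully home on the slot floor, in the block that is right. Leave the other things on the bench where they are.

Things in the scene. Friction and masses are not known exactly. Their poses are not given: they have to be found in the camera images.
- feeler_grip (a point): Centre of the feeler's grey handle, an upright block 24 (its x) x 14 (its y) x 50 (its z, up) mm; pinch it across its 14 mm. A flat steel blade sticks out 61 mm below it. The blade's tip is 86 mm below this point when the spring is relaxed. Weighs about 95 g. It starts upright in the wooden holder; its handle's underside then is about 20 mm above the holder's top
- feeler_tip (a point): Middle of the lower end of the feeler's blade. The blade is 18 (x) x 5 (y) mm, its tip rounded about x; same axes as the handle, z up the blade. At the start the tip is 6 mm above the bench, inside the holder
- holder_mid (a point): Centre of the top face of the wooden feeler holder, 60 (x) x 50 (y) x 46 mm. Its slot holds the blade with 0.5 mm play in y and 0.75 mm in x; lift the feeler straight up by 50 mm or more to clear it
- blade (a joint): How far the blade is pushed up into the handle against its spring, m: 0 relaxed, 0.014 the end of travel. The spring gives 1.2 N per mm, so this shows the drag or thrust on the blade; more than 0.010 (12 N) counts as forcing it
- bay_a (a point): Centre of the slot floor of the block at the plate's +y end; z points up out of the slot. Each block is a fixed black box 64 (x) x 56 (y) x 70 mm with a focus knob on each x side, out to 52 mm from the centre. The slot in its top is 26 (x) x 12 (y) mm, 45 mm deep: its mouth is 45 mm above this point. The feeler's x goes along the slot's x (either way round)
- bay_b (a point): The same point of the block in the middle place, 95 mm from the first; all share the plate's axes. Which block stands where changes every time, and they look the same. Two facing steel strips, one on each y side, line each slot: from 2 mm below the mouth a sloped lead-in narrows it, down to a parallel part 3 mm wide that begins 18 mm below the mouth
- bay_c (a point): The same point of the block at the -y end, 95 mm from the middle. Right block: the strips open evenly on springs (steady drag on the blade about 2 to 5 N down to the floor, up to 8 N at the lead-in; the blade stays if let go). Tight block: strips fixed, the blade stops 10 to 16 mm below the mouth. Slack block: strips loose, they give way and almost nothing is felt before the floor
- eyepiece_mid (a point): Bystander: a black eyepiece, 34 mm wide, 56 mm tall, standing; point at its centre. Leave it alone
- objective_mid (a point): Bystander: a steel objective lens, 24 mm wide, 44 mm tall, standing; point at its centre. Leave it alone
- slidebox_mid (a point): Bystander: a white closed slide box 100 x 40 x 30 mm; point at its centre. Leave it alone

How it is judged:
By the outcome, as a careful person would: the job done as asked, in the order asked, and still so for the second after the job is handed in, with the robot touching nothing.
It also fails if it takes over 48 s, if anything falls off the work surface, if the arm or the gripper's body presses on something with over 40 N, if the wrist force passes 120 N, or if a joint passes its speed limit or range.

### The arm

A 6-joint arm with a two-finger parallel gripper is mounted at the origin on the work surface. World frame = base frame: x ahead of the robot, y to its left, z up, the work surface at z = 0. Lengths are in m, angles in rad, forces in N, time in s.
With the tool pointing down it reaches from about 0.275 to 0.725 m from the base axis. Payload 5.6 kg.
Tool frame: the origin (TCP) lies at the very end of the fingers, on their centre line; the grasp point (between the pads) lies 19 mm behind it; y points along the fingers, z is the direction in which the jaws open and shut, and the axes are right-handed (so a half turn about y gives the same grasp; the last joint's range is limited). The gripper opens to 85 mm and grips with 20 to 120 N. Pads are 22 mm wide; open, the fingers measure 114 mm over their backs; the gripper's body (76 mm by 85 mm) begins 54 mm behind the grasp point. The pads swing forward as they close: fully open they stand 13 mm farther back than shut.
Start: joints at [-0.839, 0.255, 0.108, 0, -1.424, -0.285], TCP at [0.238, -0.496, 0.231] pointing down, gripper open.
Joint ranges: [-2.95, 2.95], [-1.21, 1.97], [-1.09, 1.5], [-2.87, 1.71], [-2.94, -0.07], [-3.05, 3.05]. Speed limits (rad/s): [2.57, 2.57, 3.14, 3.14, 3.14, 3.14].

### API

Orientations are given as a unit quaternion [w, x, y, z].
In Python, from bench import robot gives the robot as it stands.
- The arm moves only by the tool play_rows, never from a script. Its argument "targets" is a list of rows, each a list of 5 numbers: the finger opening in m, from 0 to 0.0854, then the shift along the tool's x, y, z in m, then the turn about the tool's y in degrees. A call has 1 to 8 rows; each row is the pose to reach, as a shift and turn from the pose measured when the call began, along the tool's axes at that moment; what a row does not reach only later rows make up. A row lasts 1/12 s, in which the tool goes at most 41.7 mm and 7.16 degrees, less where a joint would pass 70% of its speed; a pose out of reach is approached as far as the arm can. A call with a gripper value outside its range is refused whole. The fingers move at their own pace and stop on an object; "force" is the grip in N (left out, the last holds). Time passes only in rows, so rows that repeat a pose let the fingers close. It gives the time, the measured TCP pose, the force and the opening at its end, in the units of the state.
- robot.sense(): the state, without advancing time (a new reading comes with each control period).
- robot.capture(name): name is "scene" or "side" or "wrist"; returns a dict with "color" (480x640x3 uint8, red, green, blue), "fx", "fy", "cx", "cy" (pixels), "extrinsics" (4x4, takes a point from world to camera coordinates). Camera axes: x right, y up, looking along -z (the intrinsics and any distortion apply to the point x, -y, -z); pixel columns grow to the right and rows downward; lengths in m; the calibration is good to about 2 mm. A picture is of the moment at which its call begins. There is no depth.
- robot.finish_job(): hands the job in, once; it reports no verdict.
Trained networks look in the newest picture that a camera, given by its name, has taken for a name from the list of things; names that differ only in an ending like _2 or _b are one class to them, and where a whole thing is asked for, a point or a joint stands for the part that bears it (a point fixed in the world has none). Each returns a list of dicts, best first, with "p" (0 to 1); they miss things now and then, are a little off and sometimes report something else, mostly with a low value. They report only what shows in the picture. A call takes as long as a camera call.
- robot.outline_of(camera, name): "mask" (480x640 bool, what is visible of it).
- robot.place_of(camera, name): "at" ([x, y, z] in m, in the coordinates of the camera as it stood for that picture, good to about 4 mm: a listed point, or the origin of a listed thing).
The state is a dict: "clock": time; "joint_pos": joint angles; "qvel": joint speeds; "joint_efforts": joint torques, N m; "tcp_pos": TCP position; "ee_rot": TCP orientation; "contact_force": force on the tool from outside, world axes, zero at the start; "torque": the same for the moment, N m; "width": finger opening in m.
Only numpy, scipy, OpenCV 4.12 (cv2) and the standard library are available. Lean on these libraries where they do the work, as an engineer would, in place of code of your own. Each camera call takes 0.05 s, during which the arm holds its last target. There are 200 camera calls.

## Working session

There is one attempt and no reset: what is moved stays moved. The work goes in short steps, Python scripts to look and compute and a tool call to move; the robot and the scene stay as the last step left them, time stands still between calls to the robot, and variables do not carry over. Pictures are saved under pics/ and viewed, about 8 in all and at most 12, crops included, and the job is handed in when it is done.

Besides the shell and the picture viewer there is one more tool, called after "Call:" as name([rows], argument=value, ...), one row to a line, values as JSON. play_rows: Moves the arm, as the interface text tells. Its arguments: {"type":"object","properties":{"targets":{"type":"array","items":{"type":"array","items":{"type":"number"}}},"force":{"type":"number"}},"required":["targets"]}

```bash
mkdir -p pics; ls; cat > h.py <<'E'
import numpy as np, cv2
from bench import robot
from scipy.spatial.transform import Rotation as R
def cap(n,f=None):
    c=robot.capture(n)
    if f: cv2.imwrite('pics/'+f,c['color'][:,:,::-1])
    return c
def w(c,p):
    E=np.array(c['extrinsics']); return np.linalg.inv(E)@np.r_[p,1]
def proj(c,P):
    E=np.array(c['extrinsics']); q=(E@np.r_[P,1])[:3]
    return c['cx']+c['fx']*q[0]/-q[2], c['cy']-c['fy']*q[1]/-q[2]
def ray(c,u,v):
    E=np.linalg.inv(np.array(c['extrinsics'])); d=np.array([(u-c['cx'])/c['fx'],-(v-c['cy'])/c['fy'],-1])
    return E[:3,3],E[:3,:3]@d
def atz(c,u,v,z):
    o,d=ray(c,u,v); return o+d*(z-o[2])/d[2]
def rot(s): # tool axes columns
    q=s['ee_rot']; return R.from_quat([q[1],q[2],q[3],q[0]]).as_matrix()
def pl(c,cam,n):
    r=robot.place_of(cam,n)
    return [(round(float(d['p']),2),np.round(w(c,d['at'])[:3],4)) for d in r[:4]]
E
python3 - <<'E'
from h import *
s=robot.sense(); print(s['clock'],s['tcp_pos'],np.round(rot(s),3).tolist(),s['width'],s['contact_force'])
for cam in ['scene','side']:
    c=cap(cam,cam+'0.png')
    for n in ['feeler_grip','holder_mid','bay_a','eyepiece_mid','objective_mid','slidebox_mid','feeler_tip']:
        print(cam,n,pl(c,cam,n))
cv2.imwrite('pics/both.png',cv2.resize(np.vstack([cv2.imread('pics/scene0.png'),cv2.imread('pics/side0.png')]),(400,600)))
E
```

```text
pics
0.0 [ 0.23747469 -0.49551746  0.23037603] [[0.902, -0.001, -0.432], [0.432, 0.002, 0.902], [-0.0, -1.0, 0.002]] 0.08515871087019625 [ 0.61077056 -1.20978233  0.19751856]
scene feeler_grip [(0.65, array([ 0.4039, -0.2687,  0.09  ]))]
scene holder_mid [(0.82, array([ 0.4021, -0.2623,  0.046 ]))]
scene bay_a []
scene eyepiece_mid [(0.8, array([0.3953, 0.2895, 0.0274]))]
scene objective_mid [(0.63, array([ 0.7172, -0.2952,  0.0247]))]
scene slidebox_mid [(0.93, array([0.5383, 0.3631, 0.0136]))]
scene feeler_tip [(0.7, array([ 0.4005, -0.2635,  0.0454])), (0.45, array([ 0.4044, -0.271 ,  0.0076]))]
side feeler_grip [(0.86, array([ 0.3992, -0.2675,  0.0922]))]
side holder_mid [(0.73, array([ 0.4036, -0.2676,  0.047 ]))]
side bay_a []
side eyepiece_mid [(0.57, array([0.3943, 0.2932, 0.0296])), (0.32, array([ 0.4009, -0.2681,  0.0906]))]
side objective_mid [(0.64, array([ 0.7139, -0.2906,  0.0227]))]
side slidebox_mid [(0.66, array([0.5351, 0.3669, 0.0157]))]
side feeler_tip []
```

View pics/scene0.png

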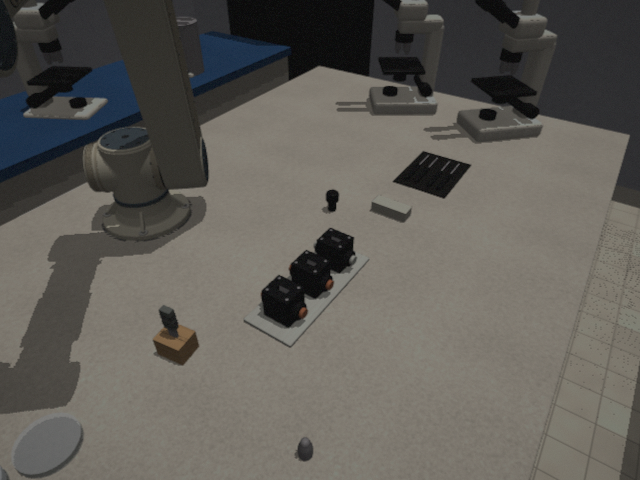

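View pics/side0.png

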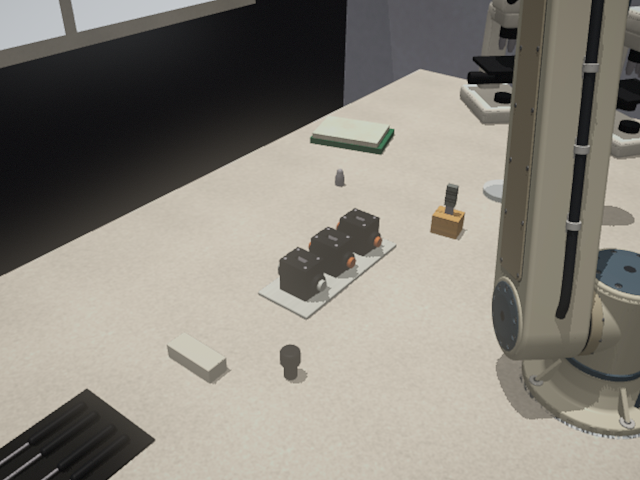

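Scene picture: the holder with the feeler is at about (172,335), and the three blocks have slots near (284,290), (311,258) and (335,236). Side picture: holder at (448,215), slots near (302,260), (330,238) and (358,218). The networks and the pictures agree on the feeler, but they don't find the bays, so I'll triangulate those.

```bash
python3 - <<'E'
from h import *
a=cap('scene');b=cap('side');k=cap('wrist','w0.png')
print(k['fx'],k['cx'])
Ei=np.linalg.inv(np.array(k['extrinsics']));s=robot.sense();T=rot(s)
print('cam in tool',T.T@(Ei[:3,3]-s['tcp_pos']),(T.T@Ei[:3,:3]).round(3).tolist())
for p,q in [((284,290),(358,218)),((311,258),(330,238)),((335,236),(302,260))]:
    o1,d1=ray(a,*p);o2,d2=ray(b,*q)
    t=np.linalg.lstsq(np.c_[d1,-d2],o2-o1,rcond=None)[0];x=o1+d1*t[0];y=o2+d2*t[1]
    print(((x+y)/2).round(4),np.linalg.norm(x-y).round(4))
i1=cv2.imread('pics/scene0.png')[210:370,140:380];i2=cv2.imread('pics/side0.png')[170:320,250:475]
cv2.imwrite('pics/c1.png',np.vstack([cv2.resize(i1,(450,300),interpolation=2),cv2.resize(i2,(450,300),interpolation=2)]))
E
```

```text
338.2599060637276 319.60114260325406
cam in tool [-0.08123513 -0.14295748  0.00025739] [[0.0, -0.948, -0.318], [-0.0, 0.318, -0.948], [1.0, 0.0, -0.0]]
[ 0.5205 -0.0837  0.0738] 0.0004
[0.5156 0.0195 0.079 ] 0.002
[0.5157 0.1109 0.0772] 0.0022
```

Call:
play_rows([
  [0.085,0.04,-0.06,0.02,0],
  [0.085,0.08,-0.07,0.04,0],
  [0.085,0.11,-0.07,0.07,0],
  [0.085,0.15,-0.07,0.09,0],
  [0.085,0.18,-0.07,0.11,0],
  [0.085,0.2,-0.07,0.135,0],
  [0.085,0.2,-0.07,0.135,0],
  [0.085,0.2,-0.07,0.135,0],
])

```text
clock: 1.62
tcp_pos: [0.3609, -0.2851, 0.3019]
ee_rot: [-0.689, 0.689, 0.159, -0.158]
contact_force: [0.3, -1.0, -0.0]
width: 0.0851
```

```bash
python3 - <<'E'
from h import *
k=cap('wrist','w1.png')
s=robot.sense();print(s['tcp_pos'],rot(s).round(3).tolist())
for n in ['feeler_grip','holder_mid','feeler_tip','bay_a']: print(n,pl(k,'wrist',n))
for n in ['feeler_grip','holder_mid']:
  for o in robot.outline_of('wrist',n)[:1]:
    m=o['mask'].astype(np.uint8); print(n,o['p'],m.sum(),cv2.minAreaRect(np.argwhere(m)[:,::-1].astype(np.float32)))
E
```

```text
[ 0.3603444  -0.28646605  0.30175824] [[0.9, 0.001, -0.435], [0.435, -0.0, 0.9], [0.001, -1.0, -0.001]]
feeler_grip [(0.81, array([ 0.3981, -0.2666,  0.0933]))]
holder_mid [(0.92, array([ 0.4022, -0.2653,  0.0465]))]
feeler_tip []
bay_a []
feeler_grip 0.87 524 ((319.9000244140625, 246.80001831054688), (17.39252471923828, 36.36618423461914), 18.43494987487793)
holder_mid 0.57 1702 ((320.0135498046875, 230.36199951171875), (42.10931396484375, 54.35195541381836), 19.653823852539062)
```

View pics/w1.png

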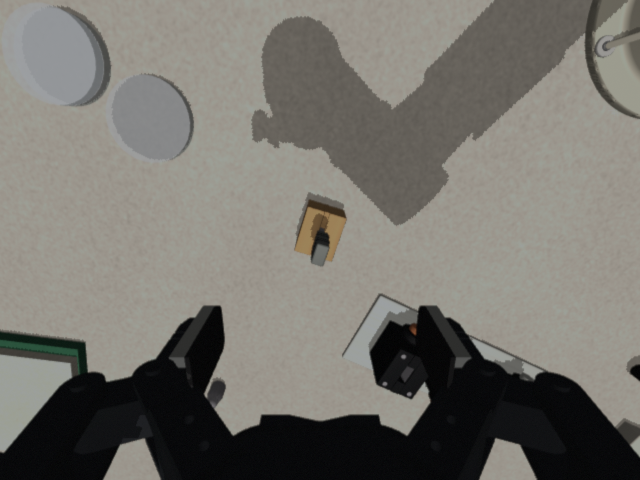

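The wrist picture shows the holder at (320,230), with its long edge about 6° off world x. The handle top is at (320,262), and block C's slot is at (407,374). I'll go above the grip and look from close by.

Call:
play_rows([
  [0.085,0.02,0.035,0,7],
  [0.085,0.044,0.07,0,14],
  [0.085,0.044,0.1,0,20],
  [0.085,0.044,0.1,0,20],
  [0.085,0.044,0.1,0,20],
])

```text
clock: 2.38
tcp_pos: [0.3979, -0.2702, 0.2005]
ee_rot: [0.706, -0.706, -0.033, 0.036]
contact_force: [-0.2, -0.4, 1.3]
width: 0.0849
```

```bash
python3 - <<'E'
from h import *
k=cap('wrist','w2.png')
s=robot.sense();print(s['clock'],s['tcp_pos'],rot(s).round(3).tolist(),s['contact_force'])
for n in ['feeler_grip','holder_mid']: print(n,pl(k,'wrist',n))
for n in ['feeler_grip','holder_mid']:
  for o in robot.outline_of('wrist',n)[:1]:
    m=o['mask'].astype(np.uint8); print(n,o['p'],m.sum(),cv2.minAreaRect(np.argwhere(m)[:,::-1].astype(np.float32)))
cv2.imwrite('pics/w2c.png',cv2.resize(cv2.imread('pics/w2.png')[120:420,160:480],(640,600)))
E
```

```text
2.4333 [ 0.39905651 -0.27085363  0.20258742] [[0.995, 0.0, -0.099], [0.099, -0.002, 0.995], [-0.0, -1.0, -0.002]] [ 0.27552295  0.56233446 -0.18287013]
feeler_grip [(0.87, array([ 0.4014, -0.2645,  0.0948]))]
holder_mid [(0.68, array([ 0.4015, -0.2619,  0.0465]))]
feeler_grip 0.93 883 ((324.0, 242.0), (50.0, 20.0), 90.0)
holder_mid 0.78 3154 ((322.9962158203125, 220.41322326660156), (71.36736297607422, 56.25120544433594), 87.51044464111328)
```

View pics/w2c.png

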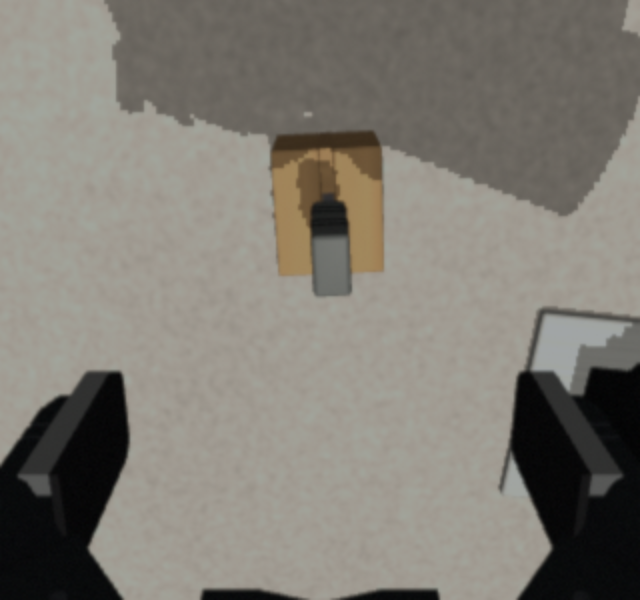

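The close picture shows the handle top centred at about (326,252), in the full picture's pixels. The holder and handle edges lean about 2° from the tool's x, which gives a feeler yaw of about 7.7°. Going down now with the jaws partly closed.

Call:
play_rows([
  [0.085,0.003,0.03,0.0047,-2],
  [0.085,0.003,0.065,0.0047,-2],
  [0.085,0.003,0.1,0.0047,-2],
  [0.05,0.003,0.128,0.0047,-2],
  [0.035,0.003,0.13,0.0047,-2],
  [0.028,0.003,0.13,0.0047,-2],
  [0.028,0.003,0.13,0.0047,-2],
], force=20)

```text
clock: 3.22
tcp_pos: [0.4042, -0.2667, 0.0757]
ee_rot: [-0.704, 0.707, 0.049, -0.045]
contact_force: [0.5, 0.4, 1.0]
width: 0.0385
```

```bash
python3 - <<'E'
from h import *
k=cap('wrist','w3.png')
s=robot.sense();print(s['clock'],s['tcp_pos'],rot(s).round(3).tolist(),s['contact_force'],s['width'])
print(pl(k,'wrist','feeler_grip'), proj(k,s['tcp_pos']-rot(s)[:,1]*.019))
cv2.imwrite('pics/w3c.png',cv2.resize(cv2.imread('pics/w3.png')[180:480,160:480],(640,600)))
E
```

```text
3.2667 [ 0.40458786 -0.26663852  0.07595045] [[0.991, 0.008, -0.132], [0.132, -0.004, 0.991], [0.007, -1.0, -0.005]] [ 0.63295703 -0.82351098  0.23931966] 0.030211432404408923
[(0.61, array([ 0.4008, -0.263 ,  0.0964]))] (np.float64(318.60698526352155), np.float64(330.65517564336886))
```

View pics/w3c.png

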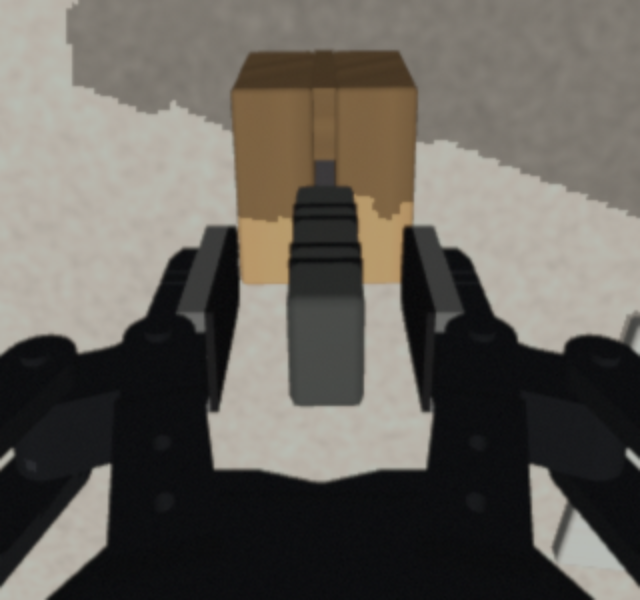

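The handle's centre is at column 326.5 of the crop and the jaws' centre is at 320.5, so I'll shift about 1 mm along +z and close. The yaw looks parallel.

Call:
play_rows([
  [0.03,0,0,0.0011,0],
  [0.02,0,0,0.0011,0],
  [0.008,0,0,0.0011,0],
  [0.008,0,0,0.0011,0],
  [0.008,0,0,0.0011,0],
], force=20)

```text
clock: 3.73
tcp_pos: [0.4051, -0.2656, 0.0764]
ee_rot: [-0.704, 0.707, 0.05, -0.044]
contact_force: [2.0, -0.2, 0.6]
width: 0.0139
```

```bash
python3 - <<'E'
from h import *
k=cap('wrist','w4.png')
s=robot.sense();print(s['clock'],s['tcp_pos'],rot(s).round(3).tolist(),s['contact_force'],s['torque'],s['width'])
print(atz(k,323,355,.117),pl(k,'wrist','feeler_grip'))
E
```

```text
3.7833 [ 0.40503057 -0.26561322  0.07631371] [[0.991, 0.009, -0.132], [0.132, -0.004, 0.991], [0.009, -1.0, -0.005]] [ 1.81793534 -0.27084729  1.66198661] [ 0.01274906 -0.47058452  0.03994369] 0.013798706402913368
[ 0.40086467 -0.26434785  0.117     ] []
```

Call:
play_rows([
  [0.006,0,0,0,0],
  [0.006,0,-0.01,0,0],
  [0.006,0.0002,-0.03,0,0],
  [0.006,0.0004,-0.05,0,0],
  [0.006,0.0006,-0.07,0,0],
  [0.006,0.001,-0.1,0,0],
  [0.006,0.001,-0.13,0,0],
  [0.006,0.001,-0.13,0,0],
], force=60)

```text
clock: 4.5
tcp_pos: [0.4067, -0.2665, 0.2118]
ee_rot: [-0.702, 0.709, 0.053, -0.041]
contact_force: [1.5, -0.7, -0.9]
width: 0.0132
```

Call:
play_rows([
  [0.006,0.02,0,0.03,5],
  [0.006,0.04,0,0.06,10],
  [0.006,0.06,0,0.09,13],
  [0.006,0.08,0,0.1,13],
  [0.006,0.08,0,0.1,13],
  [0.006,0.08,0,0.1,13],
])

```text
clock: 5.0
tcp_pos: [0.4726, -0.1559, 0.2109]
ee_rot: [-0.704, 0.709, -0.027, 0.038]
contact_force: [-0.7, 0.2, -1.9]
width: 0.0132
```

```bash
python3 - <<'E'
from h import *
k=cap('wrist','w5.png');a=cap('scene','s5.png')
s=robot.sense();print(s['clock'],s['tcp_pos'],rot(s).round(3).tolist(),s['contact_force'],s['torque'],s['width'])
print(pl(k,'wrist','feeler_grip'),pl(k,'wrist','bay_a'),pl(a,'scene','feeler_grip'),pl(a,'scene','feeler_tip'))
E
```

```text
5.1 [ 0.47198951 -0.15698178  0.21133913] [[0.995, 0.015, 0.094], [-0.094, -0.008, 0.996], [0.015, -1.0, -0.007]] [-0.70563976  0.07137585 -1.10210622] [-0.03569066  0.04590751  0.00974001] 0.013250533058009665
[(0.78, array([ 0.468 , -0.1537,  0.2249]))] [] [(0.7, array([ 0.4709, -0.1559,  0.2272])), (0.49, array([ 0.4705, -0.1578,  0.1418]))] [(0.69, array([ 0.4683, -0.1584,  0.1434]))]
```

View pics/w5.png

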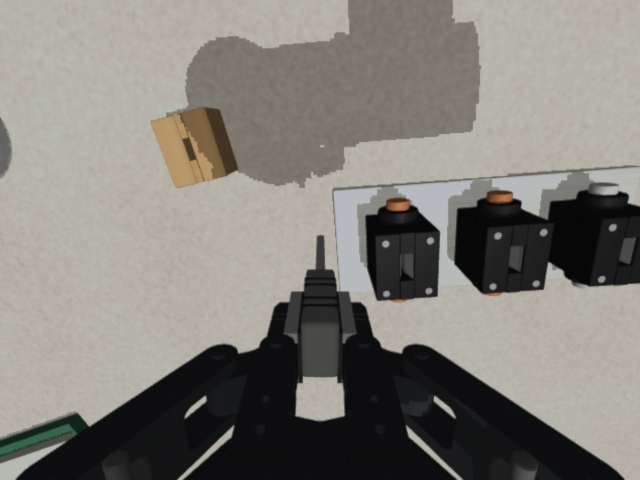

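The wrist picture shows the feeler held straight, with its tip at (320,237). Block C's top screws are at (386,241), (430,241), (386,294) and (435,290). Block B's are at (498,236), (544,233), (492,287) and (546,285).

```bash
python3 - <<'E'
from h import *
k=cap('wrist');s=robot.sense();T=rot(s)
S=np.array([[(386,241),(430,241),(386,294),(435,290)],[(498,236),(544,233),(492,287),(546,285)]],float)
for z in (.074,.076,.078,.080):
    P=[[atz(k,u,v,z) for u,v in b] for b in S]; c=[np.mean(p,0) for p in P]
    d=c[1]-c[0]; print(z,c[0].round(4),c[1].round(4),np.linalg.norm(d).round(4),'yaw',np.degrees(np.arctan2(-d[0],d[1])).round(2))
o,d=ray(k,320,237);tip=s['tcp_pos']+T@[-.004,.067,0]
print('tip est',tip.round(4),'proj',proj(k,tip))
g=np.array(cv2.imread('pics/w5.png'))
E
```

```text
0.074 [ 0.52   -0.0813  0.074 ] [0.523  0.0169 0.074 ] 0.0982 yaw -1.75
0.076 [ 0.5191 -0.0818  0.076 ] [0.522  0.0157 0.076 ] 0.0975 yaw -1.75
0.078 [ 0.5181 -0.0823  0.078 ] [0.5211 0.0145 0.078 ] 0.0968 yaw -1.75
0.08 [ 0.5172 -0.0828  0.08  ] [0.5201 0.0133 0.08  ] 0.0961 yaw -1.75
tip est [ 0.4694 -0.1575  0.145 ] proj (np.float64(318.98354110655293), np.float64(250.95087673101202))
```

Call:
play_rows([
  [0.006,0.014,0,0.027,-2],
  [0.006,0.028,0,0.054,-3.8],
  [0.006,0.0415,0.01,0.081,-3.8],
  [0.006,0.0415,0.035,0.081,-3.8],
  [0.006,0.0415,0.055,0.081,-3.8],
  [0.006,0.0415,0.055,0.081,-3.8],
  [0.006,0.0415,0.055,0.081,-3.8],
])

```text
clock: 5.93
tcp_pos: [0.5215, -0.0817, 0.1569]
ee_rot: [-0.704, 0.71, -0.005, 0.015]
contact_force: [1.1, -0.1, 0.3]
width: 0.013
```

```bash
python3 - <<'E'
from h import *
k=cap('wrist','w6.png');a=cap('scene','s6.png');b=cap('side','d6.png')
s=robot.sense();T=rot(s);print(s['clock'],s['tcp_pos'],T.round(3).tolist(),s['contact_force'],s['width'])
tip=s['tcp_pos']+T@[-.004,.067,0]
print('tip est',tip.round(4),'proj',proj(k,tip),proj(a,tip),proj(b,tip))
u=[]
for n,c in (('s6',a),('d6',b)):
    x,y=map(int,proj(c,tip)); u.append(cv2.resize(cv2.imread(f'pics/{n}.png')[y-35:y+40,x-50:x+50],(400,300),interpolation=2)); print(n,x-50,y-35)
g=cv2.resize(cv2.imread('pics/w6.png')[150:400,200:440],(400,416)) 
g=cv2.resize(cv2.imread('pics/w6.png')[170:350,220:420],(400,360))
u=np.vstack(u); g=np.vstack([g,np.zeros((240,400,3),np.uint8)])
cv2.imwrite('pics/m6.png',np.hstack([g,u]))
E
```

```text
6.0833 [ 0.52310032 -0.08163148  0.15906869] [[0.999, 0.02, 0.029], [-0.029, -0.009, 1.0], [0.02, -1.0, -0.008]] [-0.17518992  0.48265214 -0.71931909] 0.013458587827980713
tip est [ 0.5204 -0.0821  0.092 ] proj (np.float64(319.0034884472658), np.float64(254.63886807764456)) (np.float64(283.96174588803615), np.float64(282.85438002675835)) (np.float64(357.8958068973191), np.float64(210.77714938663988))
s6 233 247
d6 307 175
```

View pics/m6.png

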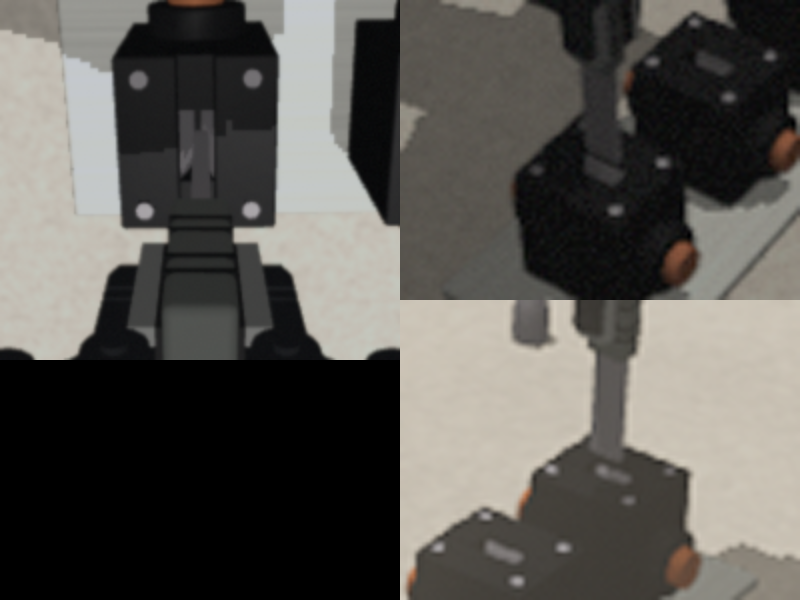

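The wrist crop shows block C's four top screws, centred at about (318.3,242). The blade's column is about 320.5. The scene and side crops agree with the estimated tip position to within 2–3 px.

```bash
python3 - <<'E'
from h import *
k=cap('wrist');s=robot.sense();T=rot(s)
sc=[(220+x/2,170+y/2) for x,y in ((139,79),(253,77),(145,210),(251,210))]
tip=s['tcp_pos']+T@[-.004,.070,0]; print('tip',tip.round(4),'tool',s['tcp_pos'],s['contact_force'])
for z in (.074,.077):
    P=np.array([atz(k,*p,z) for p in sc]); c=P.mean(0)
    d=P[1]-P[0]+P[3]-P[2]; print(c.round(4),'yaw',np.degrees(np.arctan2(-d[0],d[1])).round(2),'shift tool',(T.T@(c-tip)).round(4), np.ptp(P,axis=0))
print('blade seen at', atz(k,220+100.5,170+82,tip[2]))
E
```

```text
tip [ 0.5204 -0.082   0.0889] tool [ 0.52305099 -0.08154542  0.15900312] [ 0.93988327 -0.02504638 -2.44657992]
[ 0.5217 -0.0826  0.074 ] yaw -1.0 shift tool [ 0.001   0.015  -0.0004] [5.07025118e-02 3.99428448e-02 2.77555756e-17]
[ 0.5206 -0.0825  0.077 ] yaw -1.0 shift tool [-0.0001  0.0119 -0.0004] [0.05003061 0.03941353 0.        ]
blade seen at [ 0.52258527 -0.08111011  0.08893952]
```

Call:
play_rows([
  [0.006,0,0.002,-0.0009,-0.5],
  [0.006,0,0.005,-0.0009,-0.5],
  [0.006,-0.0002,0.01,-0.0008,-0.5],
  [0.006,-0.0003,0.015,-0.0008,-0.5],
  [0.006,-0.0004,0.02,-0.0008,-0.5],
  [0.006,-0.0004,0.02,-0.0008,-0.5],
])

```text
clock: 6.63
tcp_pos: [0.5221, -0.0824, 0.1374]
ee_rot: [-0.704, 0.71, -0.001, 0.013]
contact_force: [0.1, 0.2, -1.4]
width: 0.0133
```

Call:
play_rows([
  [0.006,0,0.002,0,0],
  [0.006,-0.0001,0.004,0,0],
  [0.006,-0.0001,0.004,0,0],
])

```text
clock: 6.88
tcp_pos: [0.522, -0.0828, 0.1332]
ee_rot: [-0.704, 0.71, -0.001, 0.013]
contact_force: [-0.1, -1.3, -0.4]
width: 0.013
```

Call:
play_rows([
  [0.006,0,0.002,0,0],
  [0.006,-0.0001,0.004,0,0],
  [0.006,-0.0001,0.004,0,0],
])

```text
clock: 7.13
tcp_pos: [0.5224, -0.0829, 0.1294]
ee_rot: [-0.704, 0.71, -0.001, 0.013]
contact_force: [-0.0, 0.3, 2.5]
width: 0.0133
```

Call:
play_rows([
  [0.006,0,0.002,0,0],
  [0.006,-0.0001,0.004,0,0],
  [0.006,-0.0001,0.004,0,0],
])

```text
clock: 7.38
tcp_pos: [0.5226, -0.0828, 0.1252]
ee_rot: [-0.704, 0.71, -0.001, 0.014]
contact_force: [1.9, -0.7, 1.4]
width: 0.0133
```

Call:
play_rows([
  [0.006,0,0.002,0,0],
  [0.006,-0.0001,0.004,0,0],
  [0.006,-0.0001,0.004,0,0],
  [0.006,-0.0001,0.004,0,0],
])

```text
clock: 7.72
tcp_pos: [0.5225, -0.0829, 0.121]
ee_rot: [-0.704, 0.71, -0.001, 0.014]
contact_force: [0.7, -0.4, 1.3]
width: 0.0133
```

```bash
python3 - <<'E'
from h import *
f=[]
for i in range(4):
    c=cap('wrist','w7.png'); s=robot.sense(); f.append(s['contact_force'])
print(s['clock'],s['tcp_pos'],np.round(f,1).tolist())
E
```

```text
7.9167 [ 0.52248771 -0.08285663  0.12112738] [[-0.3, -1.7, 1.2], [0.4, -1.9, 0.8], [-0.3, -0.5, 0.8], [1.1, -0.1, 1.3]]
```

Call:
play_rows([
  [0.006,0,0.0015,0,0],
  [0.006,0,0.003,0,0],
  [0.006,-0.0001,0.0045,0,0],
])

```text
clock: 8.17
tcp_pos: [0.5225, -0.0829, 0.1165]
ee_rot: [-0.704, 0.71, -0.001, 0.014]
contact_force: [1.2, -0.7, 1.2]
width: 0.013
```

Call:
play_rows([
  [0.006,0,0.0015,0,0],
  [0.006,0,0.003,0,0],
  [0.006,-0.0001,0.0045,0,0],
])

```text
clock: 8.42
tcp_pos: [0.5225, -0.0829, 0.1119]
ee_rot: [-0.704, 0.71, -0.001, 0.014]
contact_force: [-0.0, -0.4, 2.7]
width: 0.0134
```

Call:
play_rows([
  [0.006,0,0.0015,0,0],
  [0.006,0,0.003,0,0],
  [0.006,-0.0001,0.0045,0,0],
])

```text
clock: 8.67
tcp_pos: [0.5224, -0.083, 0.1072]
ee_rot: [-0.704, 0.71, -0.001, 0.014]
contact_force: [0.0, -1.1, 0.9]
width: 0.0134
```

Call:
play_rows([
  [0.006,0,0.0015,0,0],
  [0.006,0,0.003,0,0],
  [0.006,-0.0001,0.0045,0,0],
])

```text
clock: 8.92
tcp_pos: [0.5224, -0.083, 0.1026]
ee_rot: [-0.704, 0.71, -0.001, 0.014]
contact_force: [-0.6, -0.0, 1.8]
width: 0.0132
```

Drag so far averages about 2.6 N and is even (mean of about +1.6 N, plus the 0.95 N weight). A pull upward should tell light drag from slack.

Call:
play_rows([
  [0.006,0,-0.003,0,0],
  [0.006,0,-0.006,0,0],
  [0.006,0,-0.008,0,0],
])

```text
clock: 9.17
tcp_pos: [0.5215, -0.0828, 0.1101]
ee_rot: [-0.704, 0.71, -0.002, 0.013]
contact_force: [0.4, -1.0, -3.5]
width: 0.0134
```

```bash
cat > f.py <<'E'
from h import *
f=[]
for i in range(6):
    robot.capture('wrist'); s=robot.sense(); f.append(s['contact_force'])
print(s['clock'],s['tcp_pos'].round(4),np.round(f,1)[:,2],np.mean(f,0).round(2))
E
python3 f.py
```

```text
9.4667 [ 0.5217 -0.0829  0.1104] [-2.6 -0.2 -0.7 -1.5 -0.5 -2. ] [-1.46 -0.72 -1.24]
```

Call:
play_rows([
  [0.006,0,0.003,0,0],
  [0.006,0,0.006,0,0],
  [0.006,0,0.008,0,0],
])

```text
clock: 9.72
tcp_pos: [0.5226, -0.083, 0.1026]
ee_rot: [-0.704, 0.71, -0.001, 0.014]
contact_force: [-0.5, -0.6, 1.8]
width: 0.0133
```

```bash
python3 f.py
```

```text
10.0167 [ 0.5225 -0.083   0.1028] [1.8 2.  1.9 2.3 2.3 3. ] [ 0.13 -0.4   2.22]
```

Call:
play_rows([
  [0.006,0,-0.004,0,0],
  [0.006,0,-0.008,0,0],
])

```text
clock: 10.18
tcp_pos: [0.5216, -0.0828, 0.1102]
ee_rot: [-0.704, 0.71, -0.001, 0.013]
contact_force: [0.6, -1.3, -4.9]
width: 0.0131
```

Call:
play_rows([
  [0.006,0,-0.004,0,0],
  [0.006,0,-0.008,0,0],
])

```text
clock: 10.35
tcp_pos: [0.5206, -0.0828, 0.1178]
ee_rot: [-0.704, 0.71, -0.002, 0.012]
contact_force: [-0.5, -0.8, -3.7]
width: 0.013
```

Call:
play_rows([
  [0.006,0,-0.004,0,0],
  [0.006,0,-0.008,0,0],
])

```text
clock: 10.52
tcp_pos: [0.52, -0.0827, 0.1259]
ee_rot: [-0.704, 0.71, -0.003, 0.012]
contact_force: [0.7, -0.5, -3.5]
width: 0.0135
```

Call:
play_rows([
  [0.006,0,-0.01,0,0],
  [0.006,0,-0.02,0,0],
  [0.006,0,-0.04,0,0],
  [0.006,0,-0.04,0,0],
  [0.006,0,-0.04,0,0],
])

```text
clock: 10.93
tcp_pos: [0.5206, -0.0821, 0.1678]
ee_rot: [-0.704, 0.71, -0.001, 0.013]
contact_force: [-0.5, 0.6, -1.5]
width: 0.0133
```

```bash
python3 f.py; python3 - <<'E'
from h import *
k=cap('wrist','w8.png');s=robot.sense();T=rot(s);print(T.round(3).tolist(),(s['tcp_pos']+T@[-.004,.070,0]).round(4))
cv2.imwrite('pics/w8c.png',cv2.resize(cv2.imread('pics/w8.png')[160:310,240:540],(800,400),interpolation=2))
E
```

```text
11.2333 [ 0.5191 -0.0824  0.1653] [-2.  -0.6 -1.4 -0.9 -1.5 -1.3] [-0.46  0.13 -1.28]
[[1.0, 0.012, 0.021], [-0.021, -0.009, 1.0], [0.012, -1.0, -0.009]] [ 0.516  -0.0829  0.0953]
```

View pics/w8c.png

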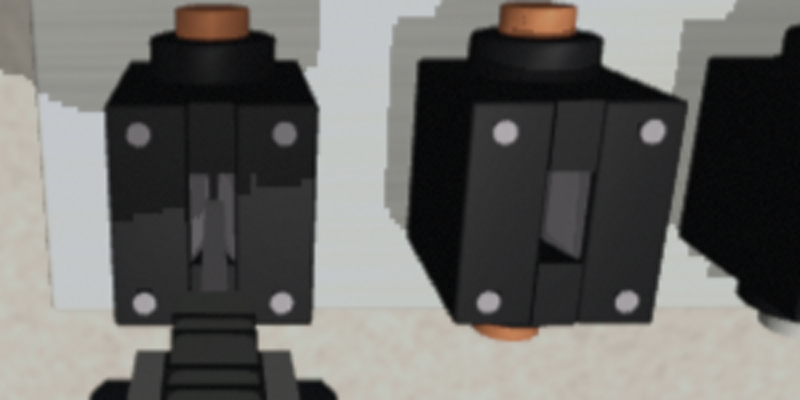

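Withdrawing, the reading was −3.5 to −4.9 N against −1.3 N free, and going in it was about +1.6 N. That is an even drag of 2.5–3 N in both directions over the whole slot, so C is the right block: a slack one would show nothing and a tight one would stop. The picture shows the blade over C's slot at (214,245) of the crop. I'll put it back in along the same path.

Call:
play_rows([
  [0.006,0.003,0.008,-0.0005,0],
  [0.006,0.0031,0.016,-0.0004,0],
  [0.006,0.003,0.022,-0.0003,0],
  [0.006,0.003,0.027,-0.0003,0],
  [0.006,0.0028,0.032,-0.0002,0],
  [0.006,0.0027,0.037,-0.0002,0],
  [0.006,0.0026,0.042,-0.0001,0],
])

```text
clock: 11.87
tcp_pos: [0.5229, -0.0831, 0.1237]
ee_rot: [-0.704, 0.71, -0.003, 0.012]
contact_force: [0.2, -1.4, 1.6]
width: 0.0131
```

Call:
play_rows([
  [0.006,0,0.004,0,0],
  [0.006,0,0.008,0,0],
  [0.006,0,0.012,0,0],
  [0.006,0,0.016,0,0],
])

```text
clock: 12.2
tcp_pos: [0.5234, -0.0832, 0.1075]
ee_rot: [-0.704, 0.71, -0.002, 0.012]
contact_force: [0.1, -0.1, 2.8]
width: 0.0132
```

```bash
python3 f.py
```

```text
12.5 [ 0.523  -0.0832  0.1076] [0.6 1.9 1.  0.5 0.7 0. ] [0.53 0.11 0.8 ]
```

Next, feel for the floor in small steps.

Call:
play_rows([
  [0.006,0,0.002,0,0],
  [0.006,0,0.004,0,0],
  [0.006,0,0.005,0,0],
  [0.006,0,0.005,0,0],
])

```text
clock: 12.83
tcp_pos: [0.5232, -0.0832, 0.1026]
ee_rot: [-0.704, 0.71, -0.003, 0.012]
contact_force: [0.5, 0.7, 1.9]
width: 0.0131
```

Call:
play_rows([
  [0.006,0,0.001,0,0],
  [0.006,0,0.002,0,0],
  [0.006,0,0.002,0,0],
])

```text
clock: 13.08
tcp_pos: [0.5233, -0.0833, 0.1007]
ee_rot: [-0.704, 0.71, -0.002, 0.012]
contact_force: [-0.3, 0.6, 5.2]
width: 0.0133
```

```bash
python3 f.py
```

```text
13.3833 [ 0.5232 -0.0833  0.1007] [4.9 5.  3.8 4.3 4.8 3.7] [-0.85  0.23  4.42]
```

Call:
play_rows([
  [0.006,0,0.001,0,0],
  [0.006,0,0.0015,0,0],
  [0.006,0,0.0015,0,0],
])

```text
clock: 13.63
tcp_pos: [0.5233, -0.0833, 0.0993]
ee_rot: [-0.704, 0.71, -0.002, 0.012]
contact_force: [-1.4, 0.4, 6.1]
width: 0.0134
```

```bash
python3 f.py
```

```text
13.9333 [ 0.5233 -0.0833  0.0994] [5.6 6.  6.5 6.4 7.  6.8] [-1.6   0.55  6.35]
```

The force rises at about 1.2 N/mm, so the blade is on the floor. The spring is at about 7.5 N, or 6 mm. I'll ease off 4 mm so the blade stays down, then let go.

Call:
play_rows([
  [0.006,0,-0.002,0,0],
  [0.006,0,-0.004,0,0],
  [0.006,0,-0.004,0,0],
])

```text
clock: 14.18
tcp_pos: [0.5232, -0.0832, 0.1034]
ee_rot: [-0.704, 0.71, -0.002, 0.012]
contact_force: [0.5, -0.8, 0.7]
width: 0.0133
```

```bash
python3 f.py
```

```text
14.4833 [ 0.5232 -0.0832  0.1032] [1.9 0.9 1.4 1.2 1.4 1. ] [-0.32  0.03  1.29]
```

Call:
play_rows([
  [0.014,0,0,0,0],
  [0.016,0,0,0,0],
  [0.02,0,0,0,0],
  [0.03,0,0,0,0],
  [0.045,0,0,0,0],
  [0.045,0,0,0,0],
], force=20)

```text
clock: 14.98
tcp_pos: [0.5231, -0.0833, 0.1031]
ee_rot: [-0.704, 0.71, -0.003, 0.012]
contact_force: [0.2, -0.9, 0.3]
width: 0.045
```

```bash
python3 f.py; python3 - <<'E'
from h import *
k=cap('wrist','w9.png');a=cap('scene','s9.png');b=cap('side','d9.png')
s=robot.sense();print(s['width'],pl(k,'wrist','feeler_grip'),pl(a,'scene','feeler_grip'),pl(b,'side','feeler_grip'))
u=[cv2.resize(cv2.imread(f'pics/{n}.png')[y-60:y+60,x-80:x+80],(400,300),interpolation=2) for n,x,y in (('s9',284,275),('d9',358,205))]
g=cv2.resize(cv2.imread('pics/w9.png')[160:460,220:420],(400,600))
cv2.imwrite('pics/m9.png',np.hstack([g,np.vstack(u)]))
E
```

```text
15.2833 [ 0.5232 -0.0832  0.1032] [ 0.2 -0.4 -0.1  0.4 -0.2  0.3] [ 0.3  -0.15  0.06]
0.04517369299007941 [(0.77, array([ 0.5132, -0.0813,  0.1174]))] [(0.72, array([ 0.5219, -0.0854,  0.119 ]))] [(0.79, array([ 0.5209, -0.0879,  0.1214]))]
```

View pics/m9.png

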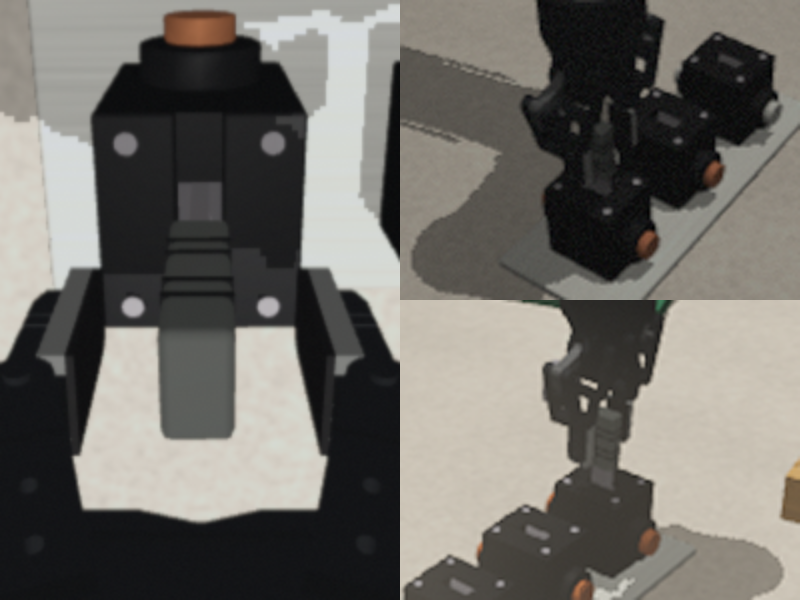

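The feeler is let go and standing in C. The handle is central between the open jaws, and its grip height of about 0.119 m matches the 0.118 m expected when home. Retreating upward.

Call:
play_rows([
  [0.06,0,0,0,0],
  [0.07,0,-0.02,0,0],
  [0.07,0,-0.05,0,0],
  [0.07,0,-0.09,0,0],
  [0.07,0,-0.13,0,0],
  [0.07,0,-0.15,0,0],
  [0.07,0,-0.15,0,0],
  [0.07,0,-0.15,0,0],
])

```text
clock: 16.25
tcp_pos: [0.5218, -0.0817, 0.2546]
ee_rot: [-0.704, 0.71, -0.001, 0.013]
contact_force: [0.0, 0.3, -1.3]
width: 0.0705
```

```bash
python3 f.py; python3 - <<'E'
from h import *
a=cap('scene','s10.png');b=cap('side','d10.png');k=cap('wrist','w10.png')
for n in ('feeler_grip','holder_mid','eyepiece_mid','objective_mid','slidebox_mid'): print(n,pl(a,'scene',n),pl(b,'side',n),pl(k,'wrist',n))
u=[cv2.resize(cv2.imread(f'pics/{n}.png')[y-60:y+60,x-80:x+80],(400,300),interpolation=2) for n,x,y in (('s10',284,275),('d10',358,205))]
cv2.imwrite('pics/m10.png',np.hstack(u))
E
```

```text
16.55 [ 0.5207 -0.0819  0.2521] [-0.9 -0.2 -0.1  0.3  0.1  0.1] [-0.11  0.02 -0.12]
feeler_grip [(0.65, array([ 0.5224, -0.0847,  0.1177])), (0.45, array([0.5392, 0.3649, 0.0128]))] [(0.75, array([ 0.5176, -0.086 ,  0.1201]))] [(0.63, array([ 0.5164, -0.0845,  0.1215]))]
holder_mid [(0.96, array([ 0.4027, -0.2638,  0.0464]))] [(0.75, array([ 0.4036, -0.2654,  0.0454]))] [(0.56, array([ 0.4018, -0.2651,  0.0431]))]
eyepiece_mid [] [(0.73, array([0.3911, 0.29  , 0.0291]))] []
objective_mid [(0.73, array([ 0.7208, -0.2976,  0.0241]))] [] [(0.97, array([ 0.7218, -0.2949,  0.0237]))]
slidebox_mid [(0.58, array([0.5378, 0.3647, 0.0145]))] [(0.82, array([0.5353, 0.3675, 0.0157]))] []
```

View pics/m10.png

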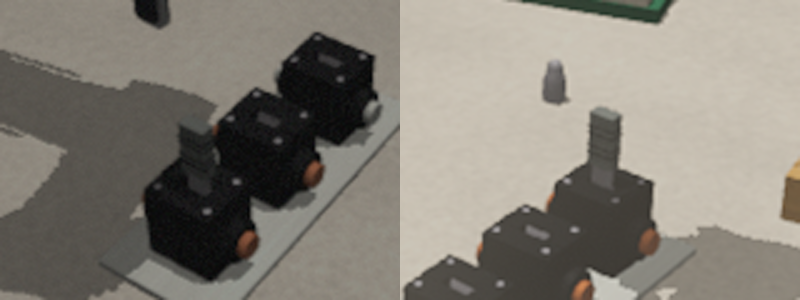

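The feeler stands upright alone in the block, and everything else is where it was. Handing in.

```bash
python3 -c "
from bench import robot
print(robot.finish_job(), robot.sense()['clock'])"
```

```text
the job is handed in; nothing more can be done
the job is handed in; nothing more can be done
```

The feeler is standing upright by itself, let go and home on the slot floor, in block C (the block at the −y end of the plate). I handed the job in at about 17 s.

- **Why C is the right block:** The blade met a steady drag of roughly 2.5–3 N both going in and coming out. The tight block would have stopped it, and the slack one would have shown almost nothing.
- **Not tested:** I didn't try blocks A and B. C is identified by its own drag alone, not by comparing it with the others.
- **Fully home:** Past the floor the force rose at about 1.2 N/mm, which matches the spring. The peak was about 7.5 N, around 6 mm of the 14 mm travel and under the 10 mm limit. I then eased off before opening the jaws.
- **Last checks:** About 1.5 s after letting go, both bench cameras showed it upright. The networks put the grip 0.118–0.1215 m above the bench, against 0.118 m expected. The wrist read about 0 N, with the gripper clear above.
- **Other things on the bench:** The holder, eyepiece, objective and slide box were found within about 5 mm of where they started, close to the networks' accuracy. In the last pictures some cameras missed some of them, but each was seen by at least one. One low-confidence report (0.45) placed the feeler at the slide box; I took that as false.

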